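Pack the chocolate muffin and close the pastry keeper

TASK

Pack away the dark chocolate muffin: take it from the wooden board and set it upright inside the open white pastry keeper, let go, then lower the keeper's hinged wooden lid gently, without slamming it, until it is fully shut. Leave the two pale muffins standing where they are on the board.

Things in the scene. Friction and masses are not known exactly. Their poses are not given: they have to be found in the camera images.
- muffin_dark: the dark chocolate muffin in a brown paper case, 41 mm across, 35 mm high, 42 g, loose on the board; origin at the centre of its underside, z up
- muffin_pale_a: pale yellow muffin with dark chips in a paper case, about 41 mm across and 35 mm high, stands on the board and stays there; origin at the centre of its underside, z up
- muffin_pale_b: pale yellow muffin with dark chips in a paper case, about 41 mm across and 35 mm high, stands on the board and stays there; origin at the centre of its underside, z up
- board: flat wooden serving board, 235 mm (its x) by 385 mm (its y), 22 mm thick, fixed; origin at the centre of its underside. The three muffins stand on it in a row along its y, about 105 mm apart, in any order
- keeper: white pastry keeper, an open-topped box fixed to the table, 170 mm (its x) by 220 mm (its y), rim 64 mm high, walls 5 mm, inner floor 9 mm above the table; origin at the centre of its underside, z up. Its +x wall (the far one from the robot) carries the lid's hinge
- lid_hinge (a point): middle of the lid's hinge line, 64 mm above the table, on the keeper's +x rim at x = +85 mm; fixed to the keeper with its axes; the hinge line runs along y
- lid_edge (a point): middle of the lid's free edge, on its outer face, at the end of a 60 mm wide finger tab; 191 mm from the hinge line along the lid and 10 mm off it along the lid's outer normal. The lid's wooden panel is 228 mm along the hinge line, 10 mm thick and 174 mm deep, and the tab stands 17 mm out beyond it. The point's z axis is the outer normal (up when shut), its -x axis points from the hinge to the edge
- keeper_lid (a joint): angle of the lid in rad: 0 fully shut and resting on the rim, 1.57 upright (its edge then 255 mm above the table), at most 1.9 (leaning back away from the robot). A stiff friction hinge (about 0.26 N m) that keeps the lid where it is left; the lid weighs 200 g. Push on its outer (back) face, or draw its edge over, to lower it
Things that resemble listed ones, but are neither listed nor needed, are in the scene too. Leave any blue or purple look-alike of the muffin_pale_a alone.

How it is judged:
On the way, in this order (a step that is already met when the one before it is completed fails the run):
1. the dark muffin stands upright on the keeper's floor, let go, with the lid still open (x of muffin_dark in the frame of keeper between -0.063 and 0.063 m and y of muffin_dark in the frame of keeper between -0.088 and 0.088 m and z of muffin_dark in the frame of keeper between 0 and 0.018 m and angle between muffin_dark's own z axis and vertical below 0.35 rad and linear speed of muffin_dark below 0.03 m/s and contact force between the fingers and muffin_dark below 0.1 N and value of joint keeper_lid above 1 rad), for 0.2 s.
2. the lid is fully shut (value of joint keeper_lid below 0.04 rad), for 0.2 s.
At the end, for the whole second after the job is handed in: The dark muffin stands on the floor inside the keeper, upright within 20 degrees, released and at rest; the lid is shut to within 0.04 rad (8 mm at its edge) and still; both pale muffins stand upright within 30 mm of where they were (x of muffin_dark in the frame of keeper between -0.063 and 0.063 m and y of muffin_dark in the frame of keeper between -0.088 and 0.088 m and z of muffin_dark in the frame of keeper between 0 and 0.018 m and angle between each of muffin_dark, muffin_pale_a, muffin_pale_b's own z axis and vertical below 0.35 rad and linear speed of muffin_dark below 0.03 m/s and contact force between the fingers and muffin_dark below 0.1 N and value of joint keeper_lid below 0.04 rad and velocity of joint keeper_lid between -0.05 and 0.05 rad/s and distance of each of muffin_pale_a, muffin_pale_b from where it was at the start of the episode below 0.03 m); the robot touches nothing.
It fails at once if the lid is slammed: it closes faster than 3 rad/s (about 0.55 m/s at its edge) (velocity of joint keeper_lid below -3 rad/s).
It fails at once if a pale muffin is moved by more than 30 mm (distance of any of muffin_pale_a, muffin_pale_b from where it was at the start of the episode above 0.03 m).
It also fails if it takes over 64 s, if anything falls off the work surface, if the arm or the gripper's body presses on something with over 40 N, if the wrist force passes 120 N, or if a joint passes its speed limit or range.

ROBOT

A 6-joint arm with a two-finger parallel gripper is mounted at the origin on a cart in front of the work surface, level with it; the furniture and walls round the work are solid. World frame = base frame: x ahead of the robot, y to its left, z up, the work surface at z = 0. Lengths are in m, angles in rad, forces in N, time in s.
With the tool pointing down it reaches from about 0.375 to 0.975 m from the base axis. Payload 3.8 kg.
Tool frame: the origin (TCP) lies at the very end of the fingers, on their centre line; the grasp point (between the pads) lies 19 mm behind it (grip_point_offset is the distance from the TCP to the grasp point, in m); z points along the fingers, y is the line along which they close (so a half turn about z gives the same grasp; the last joint's range is limited). The gripper opens to 85 mm and grips with 20 to 120 N. Pads are 22 mm wide; open, the fingers measure 114 mm over their backs; the gripper's body (76 mm by 85 mm) begins 54 mm behind the grasp point. The pads swing forward as they close: fully open they stand 13 mm farther back than shut.
Start: joints at [1.244, 0.264, 1.604, -0, 1.274, -0.037], TCP at [0.193, 0.647, 0.231] pointing down, gripper open.
Joint ranges: [-2.63, 2.63], [-0.94, 2.18], [0.31, 2.57], [-1.31, 4.45], [0, 2.66], [-2.55, 2.55]. Speed limits (rad/s): [2.57, 2.57, 3.14, 3.14, 3.14, 3.14].

INTERFACE

Orientations are given as a rotation vector (axis times angle).
In Python, from plant import * gives the robot as it stands. The module is installed in compiled form; this text tells all that it offers.
- The arm moves only by the shell command python3 -m jog 'ROWS' [FORCE]. ROWS is JSON, a list of rows, each a list of 7 numbers: the turn, a rotation vector about the tool's x, y, z as a fraction of full scale, then the shift along the tool's x, y, z as a fraction of full scale, then the closure, from -1 (fully open) to 1 (shut). A call has 1 to 12 rows; each row shifts and turns the commanded pose from where the row before left it, along the tool's axes as they then stand; what a row does not reach is not made up. Full scale, the value 1, is 0.25 m for a shift and 120 degrees for a turn. A row lasts 1/12 s, in which the tool goes at most 41.7 mm and 7.16 degrees, less where a joint would pass 70% of its speed; a pose out of reach is approached as far as the arm can. A call with a number of a shift or a turn outside -1 to 1 is refused whole. A call with a gripper value outside its range is refused whole. The fingers move at their own pace and stop on an object; FORCE is the grip in N (left out, the last holds). Time passes only in rows, so rows that do not move let the fingers close. It gives the time, the measured TCP pose, the force, the opening and the grip force at its end, in the units of the state.
- observe(): the state, without advancing time (a new reading comes with each control period).
- capture(name): name is "scene" or "top"; returns (picture, depth): 384x512x3 uint8, red, green, blue; 384x512 float32, m along the optical axis (not along the pixel's ray), 0 where there is no reading.
- calibration(name): a dict with "fx", "fy", "cx", "cy" (pixels), "camera_from_world" (4x4, takes a point from world to camera coordinates). Camera axes: x right, y down, z forward; pixel columns grow to the right and rows downward; lengths in m; the calibration is good to about 2 mm. A picture is of the moment at which its call begins. calibration takes no time and is no camera call.
- close_job(): hands the job in; it is judged then, once.
Trained networks look in the newest picture that a camera, given by its name, has taken for a name from the list of things; names that differ only in an ending like _2 or _b are one class to them, and where a whole thing is asked for, a point or a joint stands for the part that bears it (a point fixed in the world has none). Each returns a list of dicts, best first, with "confidence" (0 to 1); they miss things now and then, are a little off and sometimes report something else, mostly with a low value. They report only what shows in the picture. A call takes as long as a camera call. They do not tell look-alikes from the thing itself.
- look_for(query, camera): "rect" ([left, top, width, height] in pixels, round what is visible of it).
- pinpoint(query, camera): "position" ([column, row] in pixels: a listed point, or the origin of a listed thing).
The state is a dict: "time": time; "joint_pos": joint angles; "joint_velocities": joint speeds; "effort": joint torques, N m; "tcp_pos": TCP position; "orientation": TCP orientation; "ft_force": force on the tool from outside, world axes, zero at the start; "ft_torque": the same for the moment, N m; "finger_gap": opening from 0.0 (shut) to 1.0 (fully open); "gripper_force": force on a finger pad.
Only numpy, scipy, OpenCV 4.12 (cv2) and the standard library are available. Lean on these libraries where they do the work, as an engineer would, in place of code of your own. Each camera call takes 0.05 s, during which the arm holds its last target. There are 200 camera calls.

## Working session

There is one attempt and no reset: what is moved stays moved. The work goes in short steps, Python scripts to look and compute and a shell command to move; the robot and the scene stay as the last step left them, time stands still between calls to the robot, and variables do not carry over. Pictures are saved under pics/ and viewed, at most 10 in all, crops included, and the job is handed in when it is done.

```bash
mkdir -p pics; cat > h.py <<'E'
from plant import *
import numpy as np, cv2
from scipy.spatial.transform import Rotation as R
def snap(cam,name=None):
    p,d=capture(cam)
    if name: cv2.imwrite(f'pics/{name}.png',p[:,:,::-1])
    return p,d
def world(cam,u,v,z):
    "point with given depth z"
    c=calibration(cam); T=np.linalg.inv(c['camera_from_world'])
    return T[:3,:3]@np.array([(u-c['cx'])/c['fx']*z,(v-c['cy'])/c['fy']*z,z])+T[:3,3]
def onplane(cam,u,v,h):
    c=calibration(cam); T=np.linalg.inv(c['camera_from_world'])
    r=T[:3,:3]@np.array([(u-c['cx'])/c['fx'],(v-c['cy'])/c['fy'],1]);o=T[:3,3]
    return o+r*(h-o[2])/r[2]
def cloud(cam,d):
    c=calibration(cam);T=np.linalg.inv(c['camera_from_world'])
    v,u=np.mgrid[:d.shape[0],:d.shape[1]]
    P=np.stack([(u-c['cx'])/c['fx']*d,(v-c['cy'])/c['fy']*d,d],-1)
    return P@T[:3,:3].T+T[:3,3]
E
python3 - <<'E'
from h import *
np.set_printoptions(precision=3,suppress=True)
s=observe();print(s['time'],s['tcp_pos'],s['orientation'],R.from_rotvec(s['orientation']).as_matrix())
ims=[]
for cam in('scene','top'):
    p,d=snap(cam);ims.append(p);np.save(f'{cam}_d.npy',d);np.save(f'{cam}_p.npy',p)
    for q in('muffin_dark','muffin_pale_a','board','keeper','lid_hinge','lid_edge'):
        print(cam,q,[(np.round(r['position']),round(r['confidence'],2)) for r in pinpoint(q,cam)][:5])
    for q in('muffin_dark','muffin_pale_a'):
        print(cam,q,[(np.round(r['rect']),round(r['confidence'],2)) for r in look_for(q,cam)][:5])
cv2.imwrite('pics/a.png',cv2.resize(np.vstack(ims)[:,:,::-1],(400,600)))
cv2.imwrite('pics/top.png',ims[1][:,:,::-1]);cv2.imwrite('pics/scene.png',ims[0][:,:,::-1])
E
```

```text
0.0 [0.193 0.646 0.23 ] [-0.454 -3.108  0.003] [[-0.958  0.286 -0.001]
 [ 0.286  0.958 -0.002]
 [ 0.    -0.002 -1.   ]]
scene muffin_dark [(array([298., 217.]), 0.69)]
scene muffin_pale_a [(array([253., 282.]), 0.85), (array([353., 276.]), 0.83), (array([327., 247.]), 0.62), (array([274., 313.]), 0.61)]
scene board []
scene keeper [(array([203., 164.]), 0.62)]
scene lid_hinge [(array([224., 135.]), 0.56)]
scene lid_edge [(array([235.,  76.]), 0.55)]
scene muffin_dark [(array([288., 208.,  14.,  17.]), 0.78)]
scene muffin_pale_a [(array([261., 301.,  22.,  19.]), 0.83), (array([244., 268.,  17.,  21.]), 0.67), (array([349., 264.,  14.,  19.]), 0.48), (array([315., 238.,  20.,  15.]), 0.47)]
top muffin_dark []
top muffin_pale_a [(array([304., 246.]), 0.62), (array([316., 186.]), 0.54), (array([331., 247.]), 0.52), (array([348., 191.]), 0.42)]
top board [(array([314., 184.]), 0.82)]
top keeper [(array([182., 199.]), 0.92)]
top lid_hinge [(array([179., 171.]), 0.56)]
top lid_edge [(array([163., 143.]), 0.84)]
top muffin_dark []
top muffin_pale_a [(array([313., 182.,  10.,  12.]), 0.66), (array([299., 238.,  10.,  10.]), 0.45)]
```

View pics/top.png

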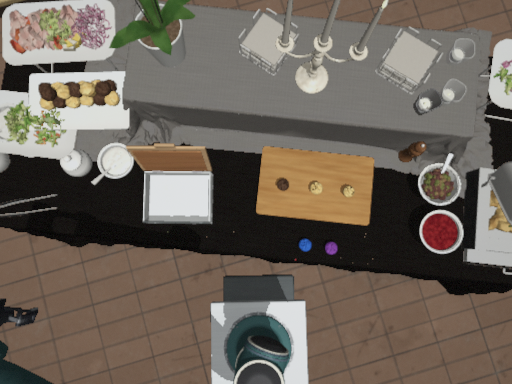

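View pics/scene.png

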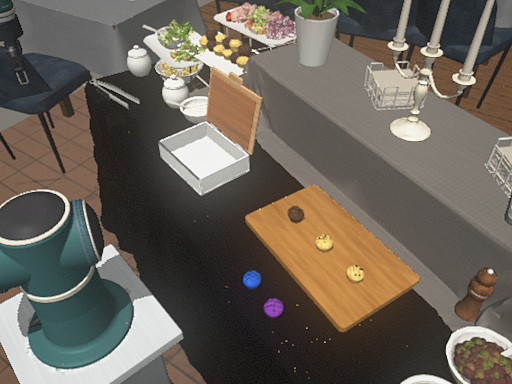

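The top view shows the dark muffin at (283,184), the pale ones at (316,187) and (348,191), and the keeper around (178,197). Its lid is raised, leaning slightly back, with the edge near (163,143). The blue and purple decoys are at (305,245) and (331,248).

```bash
python3 - <<'E'
from h import *
np.set_printoptions(precision=3,suppress=True)
D={c:np.load(c+'_d.npy') for c in('top','scene')};I={c:np.load(c+'_p.npy') for c in D}
C={c:cloud(c,D[c]) for c in D}
for cam,pts in(('top',[(283,184),(316,187),(348,191),(305,245),(331,248)]),('scene',[(296,213),(324,242),(355,272)])):
  for u,v in pts:
    P=C[cam][v-10:v+11,u-10:u+11].reshape(-1,3); Q=P[(P[:,2]>(0.03 if v<230 or cam=='scene' else .012))&(P[:,2]<.07)]
    print(cam,u,v,'n',len(Q),'mid',(Q[:,:2].min(0)+Q[:,:2].max(0))/2,'mean',Q.mean(0),'ext',np.ptp(Q,0))
# keeper rim: points z in .055-.07 region around
for cam in D:
  P=C[cam].reshape(-1,3);n=P
  o=onplane('top',180,197,.064)
  m=(np.abs(P[:,0]-o[0])<.2)&(np.abs(P[:,1]-o[1])<.2)
  Q=P[m&(P[:,2]>.057)&(P[:,2]<.069)]
  print(cam,o,len(Q),cv2.minAreaRect(Q[:,:2].astype(np.float32)))
  L=P[m&(P[:,2]>.09)&(P[:,2]<.32)]
  if len(L)>20:
    c=np.median(L,0);w=np.linalg.svd(L-c,full_matrices=False)[2]
    print('lid',len(L),L.min(0),L.max(0),'normal',w[2],'c',c,'resid',np.std((L-c)@w[2]))
for q,z in(('keeper',0),('lid_hinge',.064),('lid_edge',.25)):pass
print('keeper',onplane('top',182,199,0),onplane('scene',203,164,0),'hinge',onplane('top',179,171,.064),onplane('scene',224,135,.064),'edge',onplane('top',163,143,.25),onplane('scene',235,76,.25))
print(world('scene',235,76,D['scene'][78,235]),calibration('top')['fx'])
E
```

```text
top 283 184 n 118 mid [ 0.538 -0.097] mean [ 0.537 -0.095  0.052] ext [0.04  0.042 0.032]
top 316 187 n 133 mid [ 0.526 -0.207] mean [ 0.522 -0.206  0.051] ext [0.062 0.066 0.032]
top 348 191 n 112 mid [ 0.503 -0.319] mean [ 0.508 -0.311  0.052] ext [0.053 0.051 0.032]
top 305 245 n 127 mid [ 0.336 -0.163] mean [ 0.336 -0.163  0.03 ] ext [0.04  0.037 0.024]
top 331 248 n 130 mid [ 0.327 -0.257] mean [ 0.324 -0.249  0.03 ] ext [0.046 0.051 0.026]
scene 296 213 n 194 mid [ 0.536 -0.095] mean [ 0.533 -0.097  0.047] ext [0.043 0.037 0.027]
scene 324 242 n 229 mid [ 0.521 -0.205] mean [ 0.518 -0.208  0.047] ext [0.043 0.04  0.026]
scene 355 272 n 252 mid [ 0.508 -0.311] mean [ 0.504 -0.314  0.049] ext [0.037 0.039 0.029]
top [0.5   0.244 0.064] 438 ((0.5498332977294922, 0.29267042875289917), (0.2967810332775116, 0.26067426800727844), 88.5688705444336)
lid 1823 [0.586 0.138 0.09 ] [0.637 0.366 0.255] normal [-0.97   0.029  0.24 ] c [0.611 0.25  0.187] resid 0.0027132016276066617
scene [0.5   0.244 0.064] 621 ((0.5033217072486877, 0.25736868381500244), (0.22914868593215942, 0.17919309437274933), 88.72059631347656)
lid 2797 [0.584 0.137 0.09 ] [0.637 0.37  0.252] normal [-0.972  0.02   0.233] c [0.607 0.238 0.172] resid 0.002731055568318548
keeper [0.5  0.25 0.  ] [0.503 0.263 0.   ] hinge [0.587 0.247 0.064] [0.589 0.266 0.064] edge [0.635 0.253 0.25 ] [0.627 0.251 0.25 ]
[0.629 0.253 0.248] 379.2451760078569
```

```bash
cat > go.py <<'E'
import sys
from h import *
np.set_printoptions(precision=4,suppress=True)
# usage: go.py x y z : needed shift in tool axes, units of full scale
s=observe();M=R.from_rotvec(s['orientation'])
print('t',round(s['time'],2),'tcp',s['tcp_pos'],'yaw_y',np.degrees(np.arctan2(*M.as_matrix()[[1,0],1])),'tz',M.as_matrix()[:,2],'gap',s['finger_gap'],'gf',s['gripper_force'],'F',s['ft_force'],'q',s['joint_pos'])
if len(sys.argv)>3: print('shift',M.inv().apply(np.array(sys.argv[1:4],float)-s['tcp_pos'])/.25)
E
python3 -m jog '[[0,0,0.057,0,0,0,-1],[0,0,0.057,0,0,0,-1],[0,0,0.057,0,0,0,-1],[0,0,0.057,0,0,0,-1],[0,0,0.057,0,0,0,-1],[0,0,0.057,0,0,0,-1],[0,0,0.057,0,0,0,-1],[0,0,0.057,0,0,0,-1],[0,0,0.057,0,0,0,-1],[0,0,0.057,0,0,0,-1],[0,0,0.057,0,0,0,-1],[0,0,0.057,0,0,0,-1]]' && python3 go.py 0.536 -0.096 0.15
```

```text
time: 1.9
tcp_pos: [0.1929, 0.6469, 0.2313]
orientation: [-2.389, -2.04, -0.0]
ft_force: [0.2, 0.0, 0.2]
finger_gap: 1.001
gripper_force: 0.0
t 1.9 tcp [0.1929 0.6469 0.2313] yaw_y -9.023449549363617 tz [ 0.  0. -1.] gap 1.0012622991622986 gf 0.0 F [0.227  0.0096 0.1876] q [ 1.2441  0.2639  1.604  -0.      1.2737  1.4016]
shift [-2.7194  1.8215  0.3252]
```

```bash
python3 -m jog '[[0,0,0,-0.113,0.076,0,-1],[0,0,0,-0.113,0.076,0,-1],[0,0,0,-0.113,0.076,0,-1],[0,0,0,-0.113,0.076,0,-1],[0,0,0,-0.113,0.076,0,-1],[0,0,0,-0.113,0.076,0,-1],[0,0,0,-0.113,0.076,0,-1],[0,0,0,-0.113,0.076,0,-1],[0,0,0,-0.113,0.076,0,-1],[0,0,0,-0.113,0.076,0,-1],[0,0,0,-0.113,0.076,0,-1],[0,0,0,-0.113,0.076,0,-1]]' >/dev/null;  python3 -m jog '[[0,0,0,-0.113,0.076,0,-1],[0,0,0,-0.113,0.076,0,-1],[0,0,0,-0.113,0.076,0.02,-1],[0,0,0,-0.113,0.076,0.02,-1],[0,0,0,-0.113,0.076,0.05,-1],[0,0,0,-0.113,0.076,0.05,-1],[0,0,0,-0.113,0.076,0.05,-1],[0,0,0,-0.113,0.076,0.05,-1],[0,0,0,-0.113,0.076,0.05,-1],[0,0,0,-0.113,0.076,0.03,-1],[0,0,0,-0.113,0.076,0,-1],[0,0,0,-0.113,0.076,0,-1]]' >/dev/null;  python3 go.py 0.536 -0.096 0.030
```

```text
t 3.9 tcp [ 0.5411 -0.0938  0.1504] yaw_y -8.704563452767543 tz [-0.0014  0.0004 -1.    ] gap 1.0020788281097144 gf 0.0 F [-0.188  -0.3945 -0.0221] q [-0.2171  0.0937  1.9585  0.0001  1.0908 -0.0652]
shift [-0.0118 -0.0182  0.4818]
```

```bash
python3 -m jog '[[0,0,0,-0.006,-0.009,0.06,-1],[0,0,0,-0.006,-0.009,0.06,-1],[0,0,0,0,0,0.06,-1],[0,0,0,0,0,0.06,-1],[0,0,0,0,0,0.06,-1],[0,0,0,0,0,0.06,-1],[0,0,0,0,0,0.04,-1],[0,0,0,0,0,0,-1],[0,0,0,0,0,0,-1]]' >/dev/null;  python3 go.py 0.536 -0.096 0.028
python3 - <<'E'
from h import *
p,d=snap('scene');cv2.imwrite('pics/b.png',cv2.resize(p[130:300,210:400],None,fx=3,fy=3)[:,:,::-1])
E
```

```text
t 4.65 tcp [ 0.536  -0.0944  0.0509] yaw_y -8.683936283368801 tz [-0.0013  0.0003 -1.    ] gap 1.001677597419041 gf 0.0 F [-0.6477 -0.3306  0.4829] q [-0.2201  0.2022  2.0432 -0.      0.8974 -0.0686]
shift [-0.0062  0.0011  0.0917]
```

View pics/b.png

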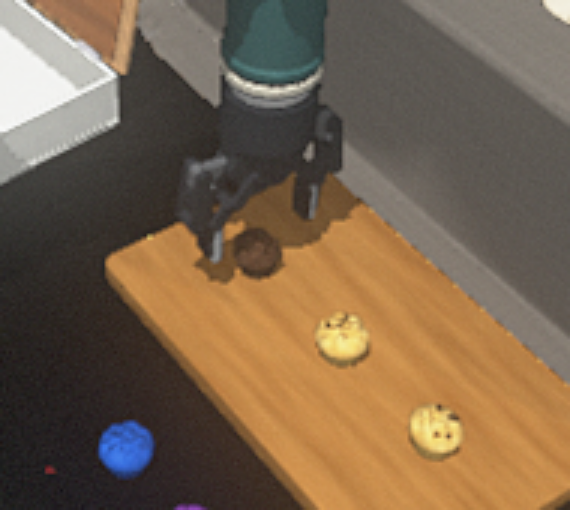

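The crop shows the fingertips at (213,258) and (308,215) on either side of the dark muffin at (258,252). Both pale muffins are clear. I'll descend and grip.

```bash
python3 -m jog '[[0,0,0,-0.006,0,0.045,-1],[0,0,0,0,0,0.045,-1],[0,0,0,0,0,0,-1],[0,0,0,0,0,0,0],[0,0,0,0,0,0,1],[0,0,0,0,0,0,1],[0,0,0,0,0,0,1],[0,0,0,0,0,0,1],[0,0,0,0,0,0,1],[0,0,0,0,0,0,1],[0,0,0,0,0,0,1],[0,0,0,0,0,0,1]]' 25 ;  python3 go.py 0.536 -0.096 0.15
```

```text
time: 5.7
tcp_pos: [0.5366, -0.0962, 0.0295]
orientation: [2.383, 2.046, 0.001]
ft_force: [-1.2, -0.2, 6.1]
finger_gap: 0.447
gripper_force: 25.1
t 5.7 tcp [ 0.5366 -0.0962  0.0295] yaw_y -8.684398366918735 tz [ 0.0009 -0.0003 -1.    ] gap 0.4470643091730232 gf 25.068851330433972 F [-1.1616 -0.232   6.0802] q [-0.223   0.2329  2.0542 -0.0001  0.8536 -0.0713]
shift [ 0.0002 -0.0021 -0.4822]
```

```bash
python3 -m jog '[[0,0,0,0,0,-0.03,1],[0,0,0,0,0,-0.05,1],[0,0,0,0,0,-0.08,1],[0,0,0,0,0,-0.08,1],[0,0,0,0,0,-0.08,1],[0,0,0,0,0,-0.08,1],[0,0,0,0,0,-0.08,1],[0,0,0,0,0,0,1],[0,0,0,0,0,0,1]]' ;  python3 go.py 0.485 0.248 0.15
```

```text
time: 6.45
tcp_pos: [0.5375, -0.0962, 0.1509]
orientation: [2.381, 2.045, 0.004]
ft_force: [0.4, 0.3, -1.5]
finger_gap: 0.446
gripper_force: 25.3
t 6.45 tcp [ 0.5375 -0.0962  0.1509] yaw_y -8.682886468425151 tz [ 0.0041 -0.0009 -1.    ] gap 0.4460705894913338 gf 25.296295290493163 F [ 0.3789  0.2775 -1.5246] q [-0.2228  0.0837  1.9686  0.      1.0851 -0.0713]
shift [ 1.3295 -0.4153  0.0014]
```

```bash
python3 -m jog '[[0,0,0,0.06,-0.018,0,1],[0,0,0,0.12,-0.038,0,1],[0,0,0,0.14,-0.044,0,1],[0,0,0,0.14,-0.044,0,1],[0,0,0,0.14,-0.044,0,1],[0,0,0,0.14,-0.044,0,1],[0,0,0,0.14,-0.044,0,1],[0,0,0,0.14,-0.044,0,1],[0,0,0,0.14,-0.044,0,1],[0,0,0,0.11,-0.034,0,1],[0,0,0,0.06,-0.018,0,1],[0,0,0,0,0,0,1]]' >/dev/null ;  python3 go.py 0.485 0.248 0.02
python3 - <<'E'
from h import *
p,d=snap('scene');cv2.imwrite('pics/c.png',cv2.resize(p[40:240,130:330],None,fx=3,fy=3)[:,:,::-1])
E
```

```text
t 7.45 tcp [0.4818 0.2511 0.1472] yaw_y -8.473880799805054 tz [-0.0025  0.0001 -1.    ] gap 0.44446021746990455 gf 25.295991638772648 F [-0.2175  0.35   -0.5283] q [0.4338 0.0865 1.973  0.0013 1.0844 0.5812]
shift [-0.0101  0.0158  0.5086]
```

View pics/c.png

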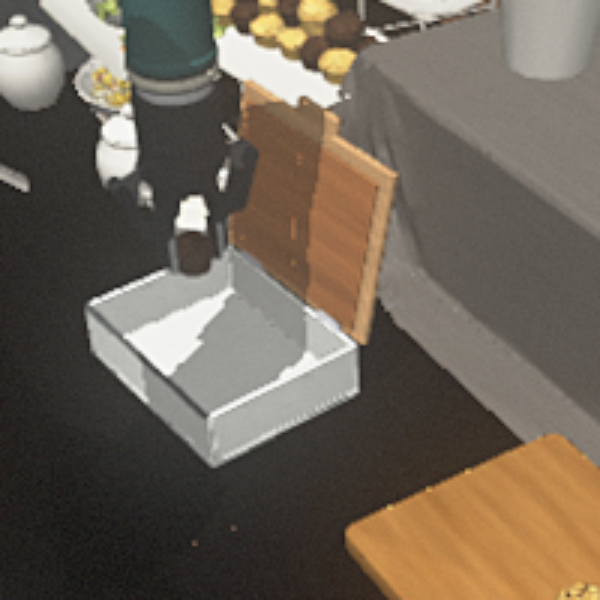

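The muffin hangs upright between the fingers at crop (193,252). It is over the open box, and the lid is clear behind it. I'll lower it and release.

```bash
python3 -m jog '[[0,0,0,-0.005,0.008,0.05,1],[0,0,0,-0.005,0.008,0.07,1],[0,0,0,0,0,0.07,1],[0,0,0,0,0,0.07,1],[0,0,0,0,0,0.07,1],[0,0,0,0,0,0.07,1],[0,0,0,0,0,0.05,1],[0,0,0,0,0,0.035,1],[0,0,0,0,0,0.02,1],[0,0,0,0,0,0,1],[0,0,0,0,0,0,1]]' ;  python3 go.py 0.485 0.248 0.0175
```

```text
time: 8.42
tcp_pos: [0.4875, 0.2451, 0.0227]
orientation: [2.384, 2.046, 0.0]
ft_force: [-0.5, -0.1, -0.3]
finger_gap: 0.447
gripper_force: 25.3
t 8.42 tcp [0.4875 0.2451 0.0227] yaw_y -8.705683526622005 tz [ 0.0003  0.0001 -1.    ] gap 0.4468127412107564 gf 25.295258129053764 F [-0.5483 -0.0833 -0.2508] q [ 0.4203  0.244   2.0559 -0.0001  0.8414  0.5723]
shift [ 0.0098 -0.0116  0.0207]
```

```bash
python3 -m jog '[[0,0,0,0,0,0.012,1],[0,0,0,0,0,0.01,1],[0,0,0,0,0,0,1],[0,0,0,0,0,0,0],[0,0,0,0,0,0,-0.3],[0,0,0,0,0,0,-0.7],[0,0,0,0,0,0,-1],[0,0,0,0,0,0,-1],[0,0,0,0,0,0,-1],[0,0,0,0,0,0,-1]]' ; python3 -m jog '[[0,0,0,0,0,-0.04,-1],[0,0,0,0,0,-0.08,-1],[0,0,0,0,0,-0.1,-1],[0,0,0,0,0,-0.1,-1],[0,0,0,0,0,-0.1,-1],[0,0,0,0,0,-0.1,-1],[0,0,0,0,0,-0.1,-1],[0,0,0,0,0,-0.1,-1],[0,0,0,0,0,-0.1,1],[0,0,0,0,0,-0.1,1],[0,0,0,0,0,-0.1,1],[0,0,0,0,0,0,1]]'
python3 - <<'E'
from h import *
p,d=snap('scene');cv2.imwrite('pics/d.png',cv2.resize(p[40:240,130:330],None,fx=3,fy=3)[:,:,::-1])
P=cloud('scene',d)[130:190,160:250].reshape(-1,3);c=P[(abs(P[:,0]-.488)<.05)&(abs(P[:,1]-.245)<.05)&(P[:,2]>.02)&(P[:,2]<.08)]
print(len(c),c.min(0),c.max(0))
E
python3 go.py
```

```text
time: 9.25
tcp_pos: [0.4872, 0.2453, 0.0171]
orientation: [2.383, 2.047, 0.0]
ft_force: [0.6, -0.9, -0.6]
finger_gap: 1.002
gripper_force: 0.0
time: 10.25
tcp_pos: [0.4899, 0.2466, 0.2794]
orientation: [2.381, 2.045, 0.017]
ft_force: [0.1, -0.1, 0.3]
finger_gap: 0.449
gripper_force: 0.0
136 [0.46558459 0.22635089 0.0200032 ] [0.50316209 0.26339358 0.04446416]
t 10.3 tcp [0.4891 0.2462 0.2767] yaw_y -8.684990293668193 tz [ 0.0073  0.0032 -1.    ] gap 0.36326746660569786 gf 0.0 F [0.7191 0.7813 0.0584] q [ 0.4209 -0.009   1.8261 -0.      1.3165  0.5724]
```

View pics/d.png

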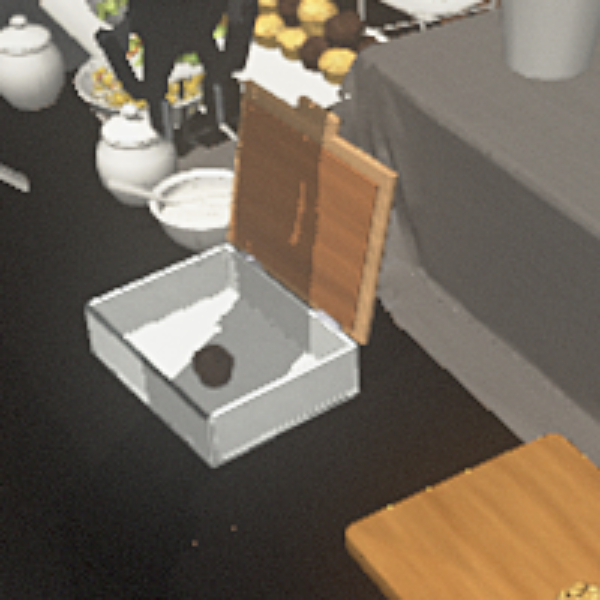

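The muffin stands upright in the keeper at crop (213,365). Its top is at z = 0.044, as it should be. I'll rotate the tool so its narrow side faces the lid, and check what stands behind the lid.

```bash
python3 -m jog '[[0,0,0.0575,0,0,-0.02,1],[0,0,0.0575,0,0,-0.02,1],[0,0,0.0575,0,0,-0.02,1],[0,0,0.0575,0,0,-0.02,1],[0,0,0.0575,0,0,-0.02,1],[0,0,0.0575,0,0,0,1],[0,0,0.0575,0,0,0,1],[0,0,0.0575,0,0,0,1],[0,0,0.0575,0,0,0,1],[0,0,0.0575,0,0,0,1],[0,0,0.0575,0,0,0,1],[0,0,0.0575,0,0,0,1]]' >/dev/null
python3 go.py 0.69 0.248 0.305
python3 - <<'E'
from h import *
np.set_printoptions(precision=3,suppress=True)
P=np.vstack([cloud(c,np.load(c+'_d.npy')).reshape(-1,3) for c in('top','scene')])
for x in np.arange(.62,.84,.02):
    Q=P[(P[:,0]>x)&(P[:,0]<x+.02)&(P[:,1]>.16)&(P[:,1]<.34)]
    print(round(x,2),len(Q),np.percentile(Q[:,2],[5,50,95,100]) if len(Q) else '')
L=P[(P[:,0]>.57)&(P[:,0]<.67)&(P[:,1]>.13)&(P[:,1]<.38)&(P[:,2]>.2)&(P[:,2]<.3)]
print(L.max(0),[ (round(z,2),np.median(L[abs(L[:,2]-z)<.005,0])) for z in(.2,.22,.24,.25)])
E
```

```text
t 11.3 tcp [0.4863 0.2449 0.2956] yaw_y -91.82533209853784 tz [-0.0023 -0.001  -1.    ] gap -0.0013912007881840347 gf 0.0 F [-0.0692 -0.5872  0.4984] q [ 0.4208 -0.0165  1.7992  0.      1.3614  2.0235]
shift [ 0.814  -0.0382 -0.0396]
0.62 827 [0.    0.232 0.25  0.255]
0.64 70 [-0.003 -0.001  0.003  0.004]
0.66 110 [-0.003 -0.     0.01   0.016]
0.68 300 [-0.001  0.01   0.016  0.025]
0.7 428 [0.006 0.012 0.025 0.039]
0.72 463 [0.007 0.012 0.037 0.05 ]
0.74 2089 [0.01  0.078 0.198 0.209]
0.76 1701 [0.055 0.169 0.207 0.212]
0.78 590 [0.203 0.206 0.209 0.212]
0.8 590 [0.203 0.205 0.209 0.211]
0.82 574 [0.203 0.205 0.209 0.365]
[0.637 0.368 0.255] [(0.2, np.float64(0.6136589414294908)), (0.22, np.float64(0.6193543327022805)), (0.24, np.float64(0.6260363601916472)), (0.25, np.float64(0.6299567104249335))]
```

```bash
python3 -m jog '[[0,0,0,0,0,-0.05,1],[0,0,0,0.06,0,-0.03,1],[0,0,0,0.1,-0.01,0,1],[0,0,0,0.12,-0.01,0,1],[0,0,0,0.12,-0.01,0,1],[0,0,0,0.12,-0.01,0,1],[0,0,0,0.12,0,0,1],[0,0,0,0.1,0,0,1],[0,0,0,0.06,0,0,1],[0,0,0,0,0,0,1],[0,0,0,0,0,0,1]]' >/dev/null
python3 go.py 0.685 0.248 0.225
```

```text
t 12.22 tcp [0.6874 0.2498 0.3162] yaw_y -91.38467229260394 tz [-0.002  -0.0004 -1.    ] gap 0.0013131677149374726 gf 0.0 F [-0.4317 -0.2771 -0.7667] q [0.3145 0.3383 1.3555 0.0002 1.4498 1.9094]
shift [-0.0087  0.0074  0.3648]
```

```bash
python3 -m jog '[[0,0,0,0,0,0.06,1],[0,0,0,0,0,0.08,1],[0,0,0,0,0,0.08,1],[0,0,0,0,0,0.08,1],[0,0,0,0,0,0.06,1],[0,0,0,0,0,0,1],[0,0,0,-0.04,0,0,1],[0,0,0,-0.04,0,0,1],[0,0,0,-0.04,0,0,1],[0,0,0,-0.04,0,0,1],[0,0,0,-0.02,0,0,1],[0,0,0,0,0,0,1]]' >/dev/null
python3 go.py 0.62 0.25 0.225
python3 - <<'E'
from h import *
p,d=snap('scene');cv2.imwrite('pics/e.png',cv2.resize(p[40:240,130:330],None,fx=3,fy=3)[:,:,::-1])
E
```

```text
t 13.22 tcp [0.6416 0.2517 0.2289] yaw_y -91.43979463982089 tz [ 0.0022  0.0008 -1.    ] gap -0.0037229039381726065 gf 0.0 F [ 0.108  -0.0142 -0.1731] q [0.3377 0.2903 1.5752 0.0001 1.2738 1.9336]
shift [-0.0862  0.0091  0.0154]
```

View pics/e.png

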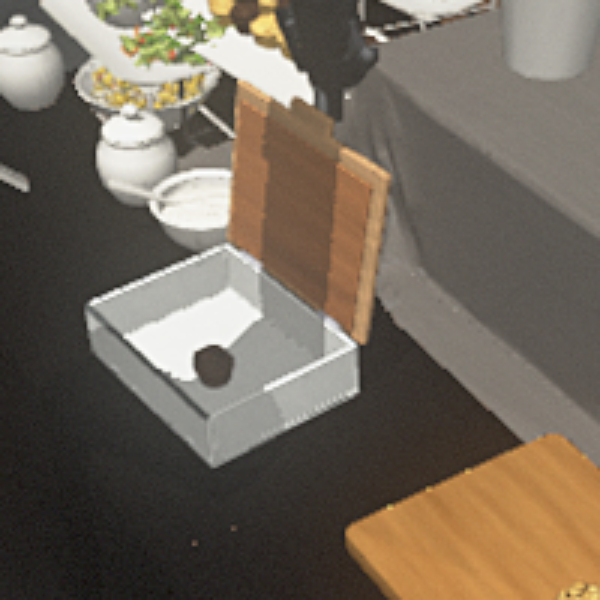

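The closed fingers are behind the lid's tab, at crop (325,105). The lid still stands and the muffin is upright at (213,365). I'll draw the lid over along its arc.

```bash
python3 -m jog '[[0,0,0,-0.037,0,0,1],[0,0,0,-0.037,0,0,1],[0,0,0,-0.037,0,0,1],[0,0,0,-0.037,0,0,1],[0,0,0,-0.044,0,0.003,1],[0,0,0,-0.044,0,0.003,1],[0,0,0,-0.044,0,0.003,1],[0,0,0,-0.045,0,0.003,1],[0,0,0,-0.046,0,0.018,1],[0,0,0,-0.046,0,0.018,1],[0,0,0,-0.046,0,0.018,1],[0,0,0,-0.047,0,0.018,1]]'
python3 go.py 0.475 0.25 0.178
python3 - <<'E'
from h import *
p,d=snap('scene');cv2.imwrite('pics/f.png',cv2.resize(p[40:240,130:330],None,fx=3,fy=3)[:,:,::-1])
E
```

```text
time: 14.27
tcp_pos: [0.5133, 0.2545, 0.2055]
orientation: [3.141, -0.04, -0.001]
ft_force: [0.6, 0.3, -0.6]
finger_gap: -0.002
gripper_force: 0.6
t 14.27 tcp [0.5133 0.2545 0.2055] yaw_y -91.47463285517068 tz [-0.0005 -0.0003 -1.    ] gap -0.0016559554952129876 gf 0.6368045113049448 F [ 0.5616  0.3292 -0.629 ] q [ 0.4168  0.0904  1.8551 -0.0001  1.1967  2.0133]
shift [-0.1528  0.0218  0.1101]
```

View pics/f.png

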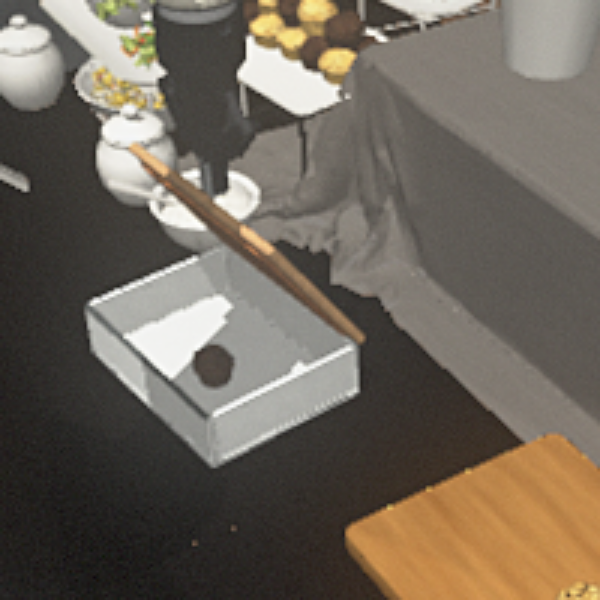

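The lid is about half lowered and follows the fingertip; its free edge is near crop (255,240). The muffin is undisturbed at (213,365), so I'll carry on along the arc.

```bash
python3 -m jog '[[0,0,0,-0.039,0,0.029,1],[0,0,0,-0.039,0,0.029,1],[0,0,0,-0.039,0,0.029,1],[0,0,0,-0.039,0,0.029,1],[0,0,0,-0.028,0,0.04,1],[0,0,0,-0.028,0,0.04,1],[0,0,0,-0.028,0,0.04,1],[0,0,0,-0.028,0,0.04,1],[0,0,0,-0.012,0,0.03,1],[0,0,0,-0.012,0,0.03,1],[0,0,0,-0.012,0,0.03,1],[0,0,0,-0.012,0,0.03,1]]'
python3 go.py 0.43 0.25 0.074
```

```text
time: 15.32
tcp_pos: [0.436, 0.2566, 0.1064]
orientation: [3.141, -0.041, 0.001]
ft_force: [0.4, 0.3, 0.6]
finger_gap: 0.0
gripper_force: 0.4
t 15.32 tcp [0.436  0.2566 0.1064] yaw_y -91.48639151239877 tz [ 0.0004 -0.0001 -1.    ] gap 0.0004549198931789453 gf 0.3585441573522985 F [0.3807 0.2576 0.5988] q [ 0.483   0.0598  2.0854 -0.0003  0.996   2.0799]
shift [-0.0232  0.0272  0.1294]
```

```bash
python3 -m jog '[[0,0,0,-0.006,0,0.025,1],[0,0,0,-0.006,0,0.025,1],[0,0,0,-0.006,0,0.025,1],[0,0,0,-0.004,0,0.02,1],[0,0,0,0,0,0.015,1],[0,0,0,0,0,0.01,1],[0,0,0,0,0,0.008,1],[0,0,0,0,0,0.004,1],[0,0,0,0,0,0,1],[0,0,0,0,0,0,1]]'
```

```text
time: 16.15
tcp_pos: [0.4307, 0.2569, 0.0742]
orientation: [-3.141, 0.041, -0.001]
ft_force: [-0.1, 0.2, -0.4]
finger_gap: 0.001
gripper_force: 0.0
```

```bash
python3 -m jog '[[0,0,0,0,0,0.006,1],[0,0,0,0,0,0.004,1],[0,0,0,0,0,0,1],[0,0,0,0,0,0,1]]'; python3 -m jog '[[0,0,0,0,0,0.006,1],[0,0,0,0,0,0.004,1],[0,0,0,0,0,0,1],[0,0,0,0,0,0,1]]'
```

```text
time: 16.48
tcp_pos: [0.4309, 0.257, 0.0739]
orientation: [-3.141, 0.041, -0.001]
ft_force: [-5.6, -2.4, 14.3]
finger_gap: -0.0
gripper_force: 7.7
time: 16.82
tcp_pos: [0.4309, 0.2571, 0.0736]
orientation: [-3.141, 0.041, -0.0]
ft_force: [-11.8, -5.9, 31.5]
finger_gap: -0.0
gripper_force: 15.8
```

The tool stopped at 73.6 mm with force building up, so the lid is against the rim. I'll back off and check.

```bash
python3 -m jog '[[0,0,0,0,0,-0.02,1],[0,0,0,0,0,-0.04,1],[0,0,0,0,0,-0.1,1],[0,0,0,0,0,-0.12,1],[0,0,0,0,0,-0.12,1],[0,0,0,-0.06,0,-0.12,1],[0,0,0,-0.06,0,-0.1,1],[0,0,0,0,0,0,1],[0,0,0,0,0,0,1]]'
python3 - <<'E'
from h import *
p,d=snap('scene');cv2.imwrite('pics/g.png',cv2.resize(p[40:340,130:430],None,fx=2,fy=2)[:,:,::-1])
t,dt=snap('top')
P=np.vstack([cloud(c,x).reshape(-1,3) for c,x in(('scene',d),('top',dt))])
for x in(.40,.43,.46,.5,.54,.58):
    Q=P[(abs(P[:,0]-x)<.01)&(P[:,1]>.16)&(P[:,1]<.34)&(P[:,2]>.03)&(P[:,2]<.13)];print(x,len(Q),np.median(Q[:,2]))
E
```

```text
time: 17.57
tcp_pos: [0.4013, 0.2583, 0.2264]
orientation: [-3.139, 0.04, -0.007]
ft_force: [0.1, 0.2, -0.8]
finger_gap: 0.005
gripper_force: 0.0
0.4 109 0.07312192353905844
0.43 551 0.0742938800338162
0.46 587 0.07427584606361315
0.5 604 0.0741706946150853
0.54 588 0.07428104402758556
0.58 483 0.07508989591092352
```

View pics/g.png

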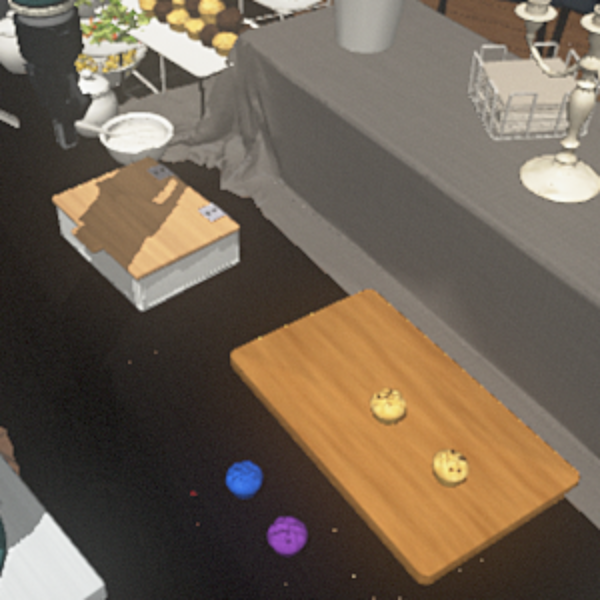

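The lid lies flat on the keeper (crop (145,220)), with its top at 74 mm everywhere. The pale muffins stand undisturbed at (388,405) and (450,467), and the arm is clear.

```bash
python3 -c "
from plant import *
print(close_job())"
```

```text
the job is handed in; nothing more can be done
None
```

I set the dark muffin upright in the keeper and lowered the lid gently until it was fully shut; both pale muffins are still on the board. The job was handed in at about 18 s, but the hand-in gave no verdict.

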